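Preset the fork-tube stand with its thumbwheel

TASK

The fork-tube stand on the bench must be preset for the next, thinner tube. With a fingertip on top of the knurled thumbwheel, roll it, stroke by stroke, until the gap between the jaws has closed so far that the pointer on the moving jaw lines up with the line on the gauge tab, then take the finger away. Move the jaw by the wheel alone without touching it, pick nothing up, and leave the other things on the bench where they are.

Things in the scene. Friction and masses are not known exactly. Their poses are not given: they have to be found in the camera images.
- stand: Fork-tube stand fixed to the bench:  base plate 120 x 270 x 20 mm, with a ledge to x = +75 mm; origin at the centre of its underside, z up, y along the slide, from the thumbwheel (y = -90 mm) to the fixed jaw (closing face at y = +85, solid to +115). Both jaws are blue with black pads, 76 mm wide, tops 84 mm above the bench; nothing of the stand is higher than the wheel. Place and yaw vary.
- wheel_top (a point): Topmost point of the knurled steel thumbwheel at rest, at stand (0, -90, 107) mm; axes as the stand's. The wheel is 70 mm in diameter, 28 mm wide, its axle along the stand's x, between two grey cheeks (54 mm over both) whose tops are 11 mm lower than the wheel's. A fingertip pressed on its top and moved along the stand's y rolls it by friction (about 1.5 N sideways).
- sledge: Sprung sledge (wheel axle and two steel rods) that carries the thumbwheel and the moving jaw; origin at the wheel's centre, at rest at stand (0, -90, 72) mm. Pressed down on the wheel, all of it yields up to 5 mm, starting at about 3 N and bottoming at about 8 N, and it springs back when released.
- wheel (a joint): Angle of the thumbwheel (rad), grows as its top is rolled towards the stand's +y (towards the jaws), which closes the gap; the other way opens it. It stays where it is left. The moving jaw travels 6 mm per radian, about 17 mm per 100 mm of fingertip travel on the wheel. Range -0.3 to 8.3.
- jaw: Moving jaw between wheel and fixed jaw, 76 mm wide, 34 mm thick, on the slide. Its origin lies at stand (0, d, 0), where d = 6 mm per radian of the wheel is its travel towards the fixed jaw; its closing face is at stand y = 10 mm + d, so the gap between the pads is 75 mm - d. Not to be touched.
- pointer (a point): Tip of the 3 mm wide steel pointer on the moving jaw, on the stand's +x side, level with the jaw's closing face, at stand (52, 10 + d, 34) mm, d being the jaw's travel.
- gauge_tab: Small fixed aluminium tab 19 x 18 mm on the stand's +x side, with one dark line (the gauge mark) 3 mm wide across its top along the stand's x. Origin: beside the pointer's path, on the line produced, at stand (54, 26 to 40, 34) mm; axes as the stand's. At the right gap pointer and line make one straight line.
- fork_cap: Loose aluminium fork cap, stepped disc 48 mm across, 32 mm tall, on the bench beyond the stand near the wheel; not part of the job.
- bearing: Loose steel bearing ring, 52 mm across, 15 mm tall, on the bench beside the stand's fixed-jaw end; not part of the job.
- spanner: Loose steel spanner, 160 mm long, lying on the bench beyond the stand; not part of the job.
- screwdriver: Loose screwdriver, 180 mm long, lying on the bench on the robot's side of the stand; not part of the job.
- jug: Loose white jug, 90 mm across, 130 mm tall, on the left part of the bench; not part of the job.
- oil_bottle: Loose red bottle, 72 mm across, 150 mm tall, on the right part of the bench; not part of the job.
- socket: Loose upright steel socket, 32 mm across, 50 mm tall, on the bench to the right of the stand; not part of the job.

How it is judged:
On the way:
1. a fingertip rolls the wheel while the gap is still wider than the mark (contact force between the fingers and sledge above 1 N and velocity of joint wheel above 0.05 rad/s and y of pointer in the frame of gauge_tab below -0.003 m), for 0.2 s.
At the end, for the whole second after the job is handed in: The pointer is within 2 mm of the gauge line along the slide, and the wheel is at rest (y of pointer in the frame of gauge_tab between -0.002 and 0.002 m and velocity of joint wheel between -0.05 and 0.05 rad/s); the robot touches nothing.
It fails at once if the moving jaw is touched by the robot (contact force between any of the fingers, the arm and jaw above 0.5 N).
It fails at once if one of the other things is pushed away, lifted or knocked over (distance of any of fork_cap, bearing, spanner, screwdriver, jug, oil_bottle, socket from where it was at the start of the episode above 0.02 m or angle between any of jug, oil_bottle, socket's own z axis and vertical above 0.5 rad).
It also fails if it takes over 48 s, if anything falls off the work surface, if the arm or the gripper's body presses on something with over 40 N, if the wrist force passes 120 N, or if a joint passes its speed limit or range.

ROBOT

A 7-joint arm with a two-finger parallel gripper is mounted at the origin on the work surface. World frame = base frame: x ahead of the robot, y to its left, z up, the work surface at z = 0. Lengths are in m, angles in rad, forces in N, time in s.
With the tool pointing down it reaches from about 0.425 to 0.925 m from the base axis. Payload 6.8 kg.
Tool frame: the origin (TCP) lies midway between the tips of the shut fingers; the grasp point (between the pads) lies 19 mm behind it; z points along the fingers, x is the direction in which the jaws open and shut, and the axes are right-handed (so a half turn about z gives the same grasp; the last joint's range is limited). The gripper opens to 85 mm and grips with 20 to 120 N. Pads are 22 mm wide; open, the fingers measure 114 mm over their backs; the gripper's body (76 mm by 85 mm) begins 54 mm behind the grasp point. The pads swing forward as they close: fully open they stand 13 mm farther back than shut.
Start: joints at [1.11, 0.477, 0.022, 1.555, -0.011, 1.109, -0.083], TCP at [0.233, -0.633, 0.231] pointing down, gripper open.
Joint ranges: [-2.96, 2.96], [-0.34, 2.1], [-1.41, 1.46], [0.24, 2.44], [-1.37, 4.51], [0.17, 1.92], [-2.96, 2.96]. Speed limits (rad/s): [2.39, 2.39, 3.14, 3.14, 3.14, 3.14, 3.14].

INTERFACE

Orientations are given as a unit quaternion [w, x, y, z].
In Python, from station import bot, imaging, nets gives the robot as it stands. The module is installed in compiled form; this text tells all that it offers.
- The arm moves only by the tool apply_moves, never from a script. Its argument "moves" is text: rows parted by semicolons, each of 7 numbers parted by spaces: the gripper command: -1 is fully open, 1 is shut, values between are in proportion, then the shift along the tool's x, y, z normalised to -1 to 1, where 1 is 120 mm, then the turn, a rotation vector about the tool's x, y, z normalised to -1 to 1, where 1 is 4 degrees. In form: hand dx dy dz rx ry rz; .... A call has 1 to 12 rows; each row shifts and turns the commanded pose from where the row before left it, along the tool's axes as they then stand; what a row does not reach is not made up. A row lasts 1/12 s, in which the tool goes at most 41.7 mm and 7.16 degrees, less where a joint would pass 70% of its speed; a pose out of reach is approached as far as the arm can. A call with a number of a shift or a turn outside -1 to 1 is refused whole. A call with a gripper value outside its range is refused whole. The fingers move at their own pace and stop on an object; "force" is the grip in N (left out, the last holds). Time passes only in rows, so rows that do not move let the fingers close. It gives the time, the measured TCP pose, the force and the opening at its end, in the units of the state.
- bot.get_obs(): the state, without advancing time (a new reading comes with each control period).
- imaging.read_camera(name): name is "side" or "top"; returns a dict with "image" (420x560x3 uint8, red, green, blue), "fx", "fy", "cx", "cy" (pixels), "dist_coeffs" ([k1, k2, p1, p2, k3] as OpenCV has them; the pictures are not rectified), "view" (4x4, takes a point from world to camera coordinates). Camera axes: x right, y down, z forward; pixel columns grow to the right and rows downward; lengths in m; the calibration is good to about 2 mm. A picture is of the moment at which its call begins. There is no depth.
- bot.hand_in(): hands the job in, once; it reports no verdict.
Trained networks look in a picture, given as the dict that the camera call returned (one of the last four; its "shot" number tells which), for a name from the list of things; names that differ only in an ending like _2 or _b are one class to them, and where a whole thing is asked for, a point or a joint stands for the part that bears it (a point fixed in the world has none). Each returns a list of dicts, best first, with "score" (0 to 1); they miss things now and then, are a little off and sometimes report something else, mostly with a low value. They report only what shows in the picture. A call takes as long as a camera call.
- nets.spot_in(picture, name): "rect" ([left, top, right, bottom] in pixels, round what is visible of it).
- nets.outline_of(picture, name): "region" (420x560 bool, what is visible of it) and "rect" ([left, top, right, bottom] in pixels, round what is visible of it).
- nets.spot_point(picture, name): "location" ([column, row] in pixels: a listed point, or the origin of a listed thing).
The state is a dict: "t": time; "q": joint angles; "joint_vel": joint speeds; "joint_torque": joint torques, N m; "eef_pos": TCP position; "tool_rot": TCP orientation; "contact_force": force on the tool from outside, world axes, zero at the start; "torque": the same for the moment, N m; "gripper_width": opening from 0.0 (shut) to 1.0 (fully open).
Only numpy, scipy, OpenCV 4.12 (cv2) and the standard library are available. Lean on these libraries where they do the work, as an engineer would, in place of code of your own. Each camera call takes 0.05 s, during which the arm holds its last target.

## Working session

There is one attempt and no reset: what is moved stays moved. The work goes in short steps, Python scripts to look and compute and a tool call to move; the robot and the scene stay as the last step left them, time stands still between calls to the robot, and variables do not carry over. Pictures are saved under pics/ and viewed, and the job is handed in when it is done.

Besides the shell and the picture viewer there is one more tool, called after "Call:" in YAML: its name, and indented under it one key for each argument. apply_moves: Moves the arm, as the interface text tells. Scaled input: -1 to 1 covers 120 mm each way for a shift and 4 degrees each way for a turn. Its arguments: {"type":"object","properties":{"moves":{"type":"string"},"force":{"type":"number"}},"required":["moves"]}

```bash
mkdir -p pics; python3 - <<'E'
from station import bot, imaging, nets
import cv2,numpy as np
o=bot.get_obs()
for k in o: print(k,np.round(o[k],4))
for n in ["top","side"]:
    p=imaging.read_camera(n)
    cv2.imwrite(f"pics/{n}0.png",p["image"][:,:,::-1])
    print(n,p["fx"],p["fy"],p["cx"],p["cy"],p["dist_coeffs"],np.round(p["view"],4).tolist())
    for t in ["wheel_top","pointer","gauge_tab","stand","sledge","jaw"]:
        r=nets.spot_point(p,t); print(t,[(np.round(x["location"],1).tolist(),round(x["score"],2)) for x in r[:3]])
E
```

```text
t 0.0
q [ 1.1099  0.4778  0.0223  1.5564 -0.0115  1.1093 -0.0831]
joint_vel [ 0.0003  0.0004  0.0007 -0.0013 -0.001   0.0004 -0.0006]
joint_torque [-4.00000e-04 -5.96465e+01  1.60740e+00 -2.81199e+01  1.24000e-02
  9.50000e-03 -0.00000e+00]
eef_pos [ 0.233  -0.6329  0.2303]
tool_rot [-5.000e-04  8.202e-01 -5.720e-01 -8.000e-04]
contact_force [-0.6249 -0.1349 -0.9183]
torque [ 0.0302  0.019  -0.0057]
gripper_width 0.9967
top 388.2303609004147 388.2303609004147 278.8835591891132 212.16733396910413 [-0.06520167  0.          0.          0.          0.        ] [[-0.0237, -0.9996, -0.0136, 0.0354], [-0.9873, 0.0256, -0.157, 0.6174], [0.1573, 0.0097, -0.9875, 0.8666], [0.0, 0.0, 0.0, 1.0]]
wheel_top [([345.6, 242.3], 0.93), ([277.9, 208.6], 0.68)]
pointer [([293.0, 223.8], 0.91)]
gauge_tab [([285.9, 225.3], 0.48)]
stand [([300.1, 247.3], 0.74)]
sledge [([344.2, 247.7], 0.72), ([123.2, 252.3], 0.53)]
jaw [([298.4, 249.4], 0.74)]
side 439.1058719466219 439.1058719466219 285.5093722177611 203.26285036770233 [-0.07163528  0.          0.          0.          0.        ] [[-0.8402, -0.5417, 0.025, 0.4954], [-0.2961, 0.4197, -0.858, 0.2589], [0.4543, -0.7283, -0.5131, 0.8824], [0.0, 0.0, 0.0, 1.0]]
wheel_top [([326.9, 186.8], 0.74), ([266.6, 269.9], 0.62), ([291.6, 219.5], 0.35)]
pointer [([289.5, 221.6], 0.57)]
gauge_tab []
stand [([310.6, 231.0], 0.7), ([344.7, 197.2], 0.69), ([293.1, 214.1], 0.65)]
sledge [([326.2, 200.3], 0.58)]
jaw [([309.5, 238.1], 0.67), ([196.7, 346.1], 0.4), ([344.3, 198.7], 0.21)]
```

View pics/top0.png

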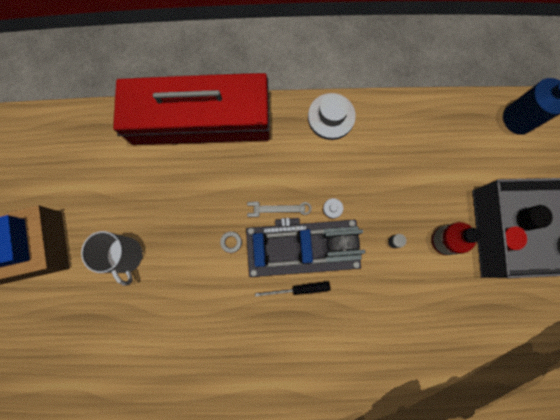

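View pics/side0.png

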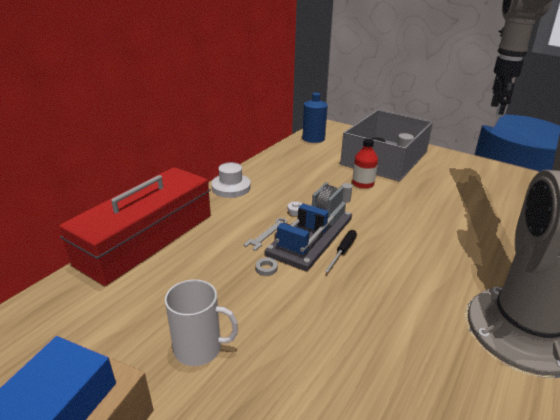

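```bash
cat > h.py <<'E'
from station import bot, imaging, nets
import cv2,numpy as np
def proj(p,P):
    V=np.array(p["view"]);K=np.array([[p["fx"],0,p["cx"]],[0,p["fy"],p["cy"]],[0,0,1.]])
    return cv2.projectPoints(np.array(P,float).reshape(-1,3),cv2.Rodrigues(V[:3,:3])[0],V[:3,3],K,np.array(p["dist_coeffs"],float))[0].reshape(-1,2)
def back(p,uv,z):
    V=np.array(p["view"]);K=np.array([[p["fx"],0,p["cx"]],[0,p["fy"],p["cy"]],[0,0,1.]])
    n=cv2.undistortPoints(np.array(uv,float).reshape(-1,1,2),K,np.array(p["dist_coeffs"],float)).reshape(-1,2)
    R=V[:3,:3];c=-R.T@V[:3,3]
    d=np.c_[n,np.ones(len(n))]@R
    return c+d*((z-c[2])/d[:,2])[:,None]
def crop(p,name,box,s):
    l,t,r,b=box
    cv2.imwrite(f"pics/{name}.png",cv2.resize(p["image"][t:b,l:r,::-1],None,fx=s,fy=s,interpolation=cv2.INTER_CUBIC))
def world(pose,S):
    x,y,a=pose;S=np.array(S,float).reshape(-1,3)
    c,s=np.cos(a),np.sin(a)
    return np.c_[x+c*S[:,0]-s*S[:,1],y+s*S[:,0]+c*S[:,1],S[:,2]]
E
python3 - <<'E'
from h import *
p=imaging.read_camera("top"); crop(p,"tz",(225,195,385,305),5)
q=imaging.read_camera("side"); crop(q,"sz",(240,170,370,280),6)
print(back(p,[[345.6,242.3]],.107),back(p,[[293,223.8],[285.9,225.3]],.034))
E
```

```text
[[ 0.53855761 -0.12431567  0.107     ]] [[ 0.59148538 -0.012761    0.034     ]
 [ 0.58831507  0.00426255  0.034     ]]
```

View pics/tz.png

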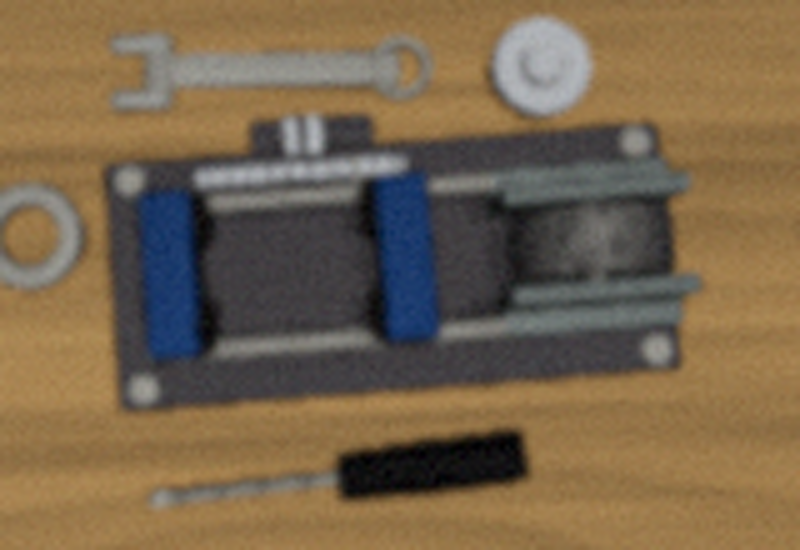

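View pics/sz.png

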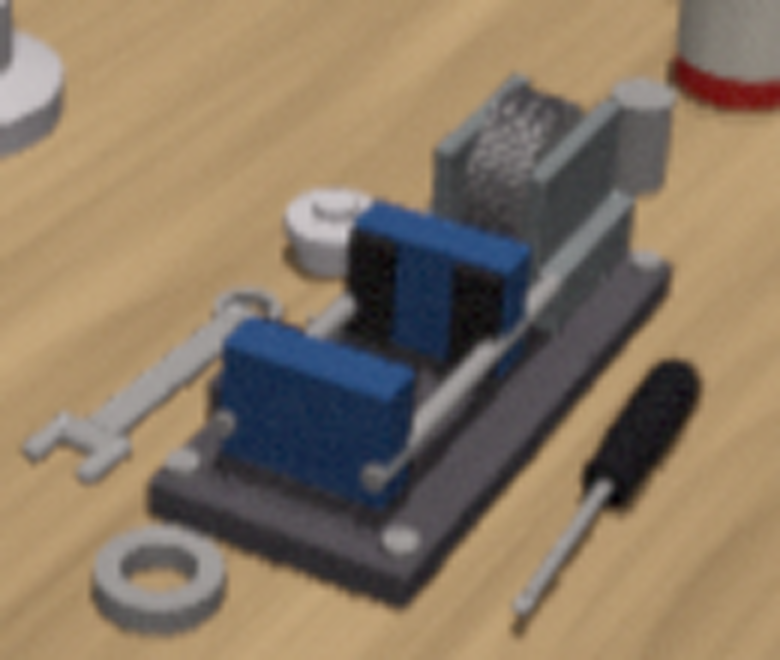

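```bash
cat > fit.py <<'E'
from h import *
from scipy.optimize import least_squares
p=imaging.read_camera("top"); q=imaging.read_camera("side")
T=np.array([[107,165],[657,122],[680,366],[125,408]])/5+[225,195]-.4
S=[[60,135,20],[60,-135,20],[-60,-135,20],[-60,135,20]]
S=np.array(S)/1000
Sd=np.array([[152,490],[405,588],[670,265]])/6+[240,170]-.4
f=lambda v:np.r_[(proj(p,world(v,S))-T).ravel(),(proj(q,world(v,S[[0,3,2]]))-Sd).ravel()]
r=least_squares(f,[.54,-.03,.08]);print(r.x,np.round(r.fun,1))
np.save("pose.npy",r.x)
rt=least_squares(lambda v:f(v)[:8],r.x);print(rt.x,np.round(rt.fun,1))
L={"wheel":[0,-90,107],"ptr0":[52,10,34],"ptr1":[52,26,34],"tabc":[54,33,34],"fj":[38,85,84],"mj":[38,10,84],"mj2":[-38,10,84],"mjb":[38,-24,84],"mjb2":[-38,-24,84],"fj2":[-38,85,84]}
A=p["image"][195:305,225:385,::-1];A=cv2.resize(A,None,fx=5,fy=5,interpolation=cv2.INTER_CUBIC)
B=q["image"][170:280,240:370,::-1];B=cv2.resize(B,None,fx=6,fy=6,interpolation=cv2.INTER_CUBIC)
for k,s in L.items():
    W=world(r.x,np.array(s)/1000)
    a=proj(p,W)[0];b=proj(q,W)[0]; print(k,np.round(W,4),np.round(a,1),np.round(b,1))
    cv2.circle(A,tuple(int(v) for v in (a-[225,195]+.4)*5),3,(0,0,255),-1)
    cv2.circle(B,tuple(int(v) for v in (b-[240,170]+.4)*6),3,(0,0,255),-1)
cv2.imwrite("pics/ta.png",A);cv2.imwrite("pics/sa.png",B)
E
python3 fit.py
```

```text
[ 0.534419   -0.0344354   0.05681209] [-1.2  0.1 -0.2 -0.4  0.7  0.5 -1.3  1.5 -1.4 -2.   0.5 -2.   0.6 -0.9]
[ 0.53548927 -0.03571762  0.05135037] [-0.5 -0.6  0.4 -0.5  1.1  0.4 -1.   0.7]
wheel [[ 0.5395 -0.1243  0.107 ]] [345.6 241.9] [327.8 186.4]
ptr0 [[ 0.5858 -0.0215  0.034 ]] [296.7 226.1] [291.5 221.4]
ptr1 [[ 0.5849 -0.0055  0.034 ]] [290.  226.6] [288.6 224.3]
tabc [[0.5865 0.0016 0.034 ]] [287. 226.] [286.6 225.3]
fj [[0.5675 0.0526 0.084 ]] [264.8 232.3] [282.3 220.2]
mj [[ 0.5718 -0.0223  0.084 ]] [298.  229.5] [297.  206.5]
mj2 [[ 0.4959 -0.0266  0.084 ]] [301.  263.4] [324.1 214.9]
mjb [[ 0.5737 -0.0562  0.084 ]] [313.  228.3] [303.2 200.7]
mjb2 [[ 0.4978 -0.0606  0.084 ]] [316.2 262.2] [329.8 208.8]
fj2 [[0.4917 0.0483 0.084 ]] [267.3 266.2] [310.4 229.5]
```

View pics/ta.png

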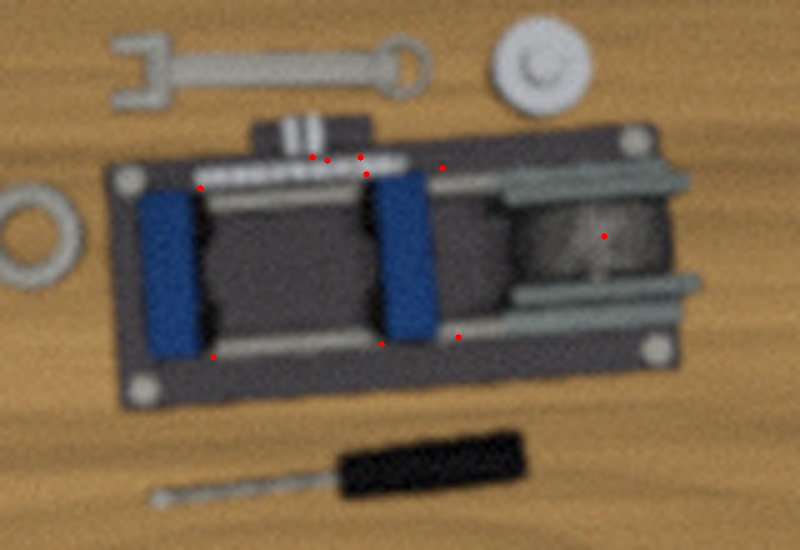

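View pics/sa.png

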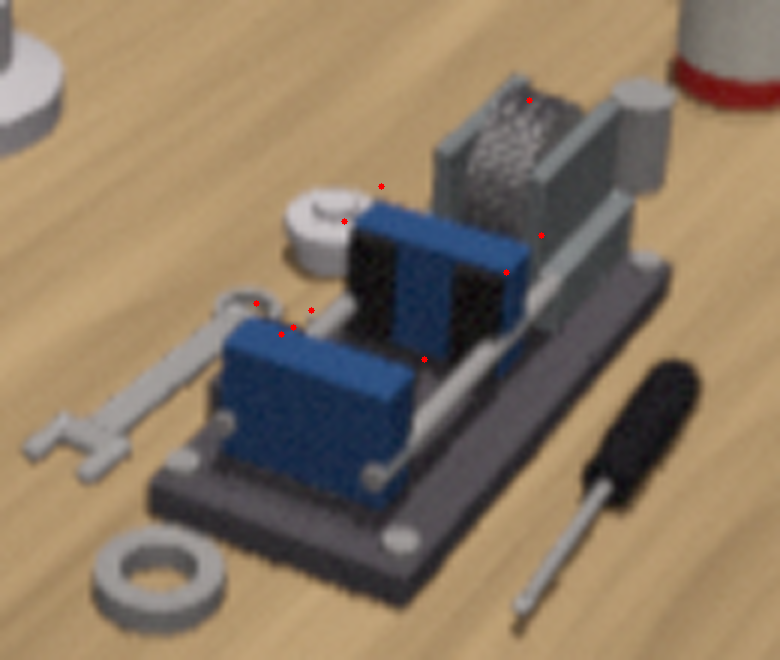

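```bash
python3 - <<'E'
from h import *
acc=sum(imaging.read_camera("top")["image"].astype(float) for _ in range(6))/6
c=acc[214:240,255:325][:,:,::-1]
c=np.clip(c*1.3,0,255).astype(np.uint8)
cv2.imwrite("pics/tzz.png",cv2.resize(c,None,fx=11,fy=11,interpolation=cv2.INTER_CUBIC))
E
```

```text
(no output)
```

View pics/tzz.png

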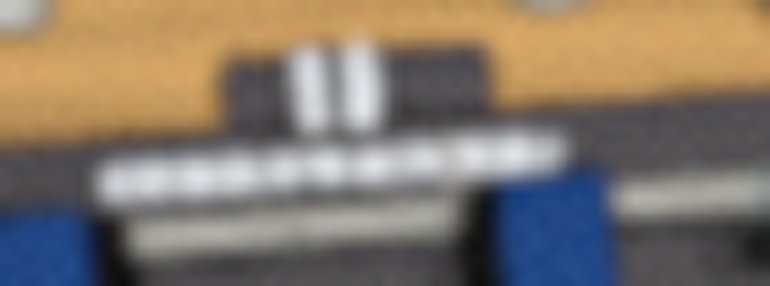

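Call:
apply_moves:
  moves: "1 0 0 0 0 0 1; 1 0 0 0 0 0 1; 1 0 0 0 0 0 1; 1 0 0 0 0 0 1; 1 0 0 0 0 0 0.25; 1 0 0 0 0 0 0"
  force: 60

```text
t: 1.7
eef_pos: [0.2333, -0.6334, 0.2313]
tool_rot: [0.0, 0.727, -0.687, -0.0]
contact_force: [-0.1, -0.1, -0.5]
gripper_width: 0.144
```

```bash
cat > rel.py <<'E'
from h import *
import sys
from scipy.spatial.transform import Rotation as Ro
v=np.load("pose.npy")
def st():
    o=bot.get_obs();q=o["tool_rot"];R=Ro.from_quat([q[1],q[2],q[3],q[0]]).as_matrix()
    return o,R
if __name__=="__main__":
    o,R=st()
    tgt=world(v,np.array([float(a) for a in sys.argv[1:4]])/1000)[0]
    c,s=np.cos(v[2]),np.sin(v[2]);S=np.array([[c,-s,0],[s,c,0],[0,0,1]])
    print("t",o["t"],"pos",np.round(o["eef_pos"],4),"F",np.round(o["contact_force"],2),"w",o["gripper_width"])
    print("stand mm",np.round(1000*S.T@(o["eef_pos"]-np.r_[v[:2],0]),1),"Rstand\n",np.round(S.T@R,3))
    print("to go mm/120:",np.round(R.T@(tgt-o["eef_pos"])/.12,3))
E
python3 rel.py 0 -95 150
```

```text
t 1.7 pos [ 0.2333 -0.6334  0.2313] F [-0.08 -0.14 -0.54] w 0.1442594133631843
stand mm [-334.6 -580.9  231.3] Rstand
 [[ 0. -1. -0.]
 [-1. -0.  0.]
 [-0.  0. -1.]]
to go mm/120: [-4.049 -2.789  0.677]
```

Call:
apply_moves:
  moves: "1 -0.22 -0.16 0 0 0 0; 1 -0.22 -0.16 0 0 0 0; 1 -0.22 -0.16 0 0 0 0; 1 -0.22 -0.16 0 0 0 0; 1 -0.22 -0.16 0 0 0 0; 1 -0.22 -0.16 0 0 0 0; 1 -0.22 -0.16 0 0 0 0; 1 -0.22 -0.16 0 0 0 0; 1 -0.22 -0.16 0 0 0 0; 1 -0.22 -0.16 0 0 0 0; 1 -0.22 -0.16 0 0 0 0; 1 -0.22 -0.16 0 0 0 0"

```text
t: 2.7
eef_pos: [0.4462, -0.3029, 0.2316]
tool_rot: [0.0, 0.727, -0.686, 0.0]
contact_force: [0.3, 0.0, 0.2]
gripper_width: -0.002
```

```bash
python3 rel.py 0 -95 150
```

```text
t 2.7 pos [ 0.4462 -0.3029  0.2316] F [0.31 0.02 0.21] w -0.002429552151007569
stand mm [-103.4 -263.   231.6] Rstand
 [[ 0.001 -1.     0.   ]
 [-1.    -0.001 -0.   ]
 [ 0.    -0.    -1.   ]]
to go mm/120: [-1.399 -0.863  0.68 ]
```

Call:
apply_moves:
  moves: "1 -0.2 -0.123 0 0 0 0; 1 -0.2 -0.123 0 0 0 0; 1 -0.2 -0.123 0 0 0 0; 1 -0.2 -0.123 0 0 0 0; 1 -0.2 -0.123 0 0 0 0; 1 -0.2 -0.123 0 0 0 0; 1 -0.14 -0.08 0 0 0 0; 1 0 0 0.2 0 0 0; 1 0 0 0.2 0 0 0; 1 0 0 0.2 0 0 0; 1 0 0 0 0 0 0; 1 0 0 0 0 0 0"

```text
t: 3.7
eef_pos: [0.5338, -0.1381, 0.1587]
tool_rot: [0.001, 0.727, -0.687, -0.001]
contact_force: [-0.2, -0.3, 0.3]
gripper_width: -0.002
```

```bash
python3 rel.py 0 -95 115; python3 - <<'E'
from h import *
p=imaging.read_camera("top"); crop(p,"t2",(225,165,385,275),5)
q=imaging.read_camera("side"); crop(q,"s2",(260,130,390,240),6)
E
```

```text
t 3.7 pos [ 0.5338 -0.1381  0.1587] F [-0.15 -0.28  0.27] w -0.0016666063557928246
stand mm [  -6.6 -103.5  158.7] Rstand
 [[ 0.    -1.    -0.002]
 [-1.    -0.     0.001]
 [-0.001  0.002 -1.   ]]
to go mm/120: [-0.07  -0.056  0.364]
```

View pics/t2.png

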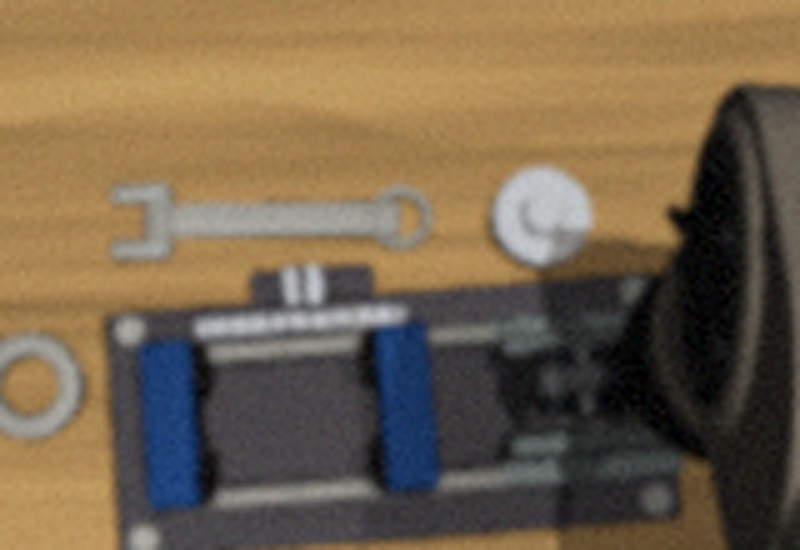

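View pics/s2.png

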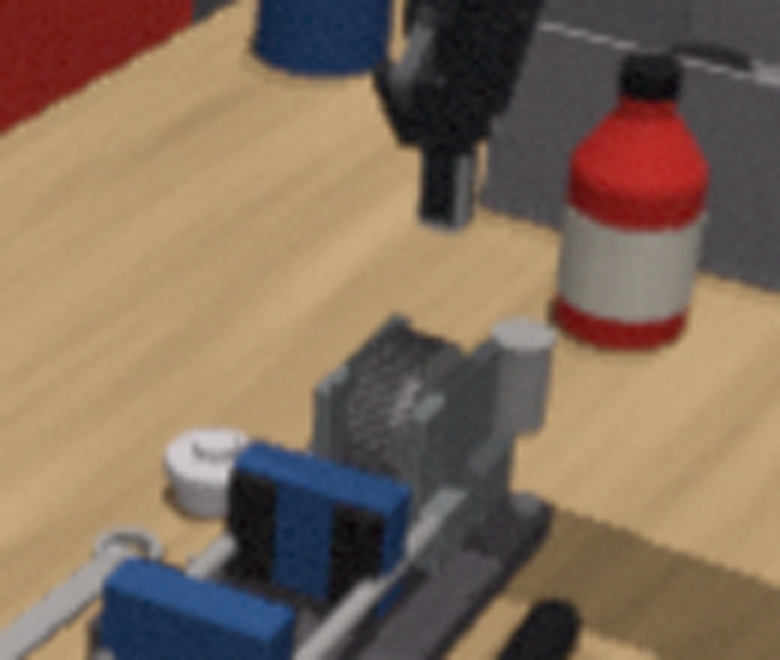

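Call:
apply_moves:
  moves: "1 -0.03 -0.055 0.13 0 0 0; 1 0 0 0.13 0 0 0; 1 0 0 0.1 0 0 0; 1 0 0 0 0 0 0; 1 0 0 0 0 0 0"

```text
t: 4.22
eef_pos: [0.5409, -0.1345, 0.1166]
tool_rot: [0.0, 0.727, -0.687, 0.0]
contact_force: [-0.2, -0.7, 0.5]
gripper_width: -0.003
```

```bash
python3 rel.py 0 -100 107
```

```text
t 4.2167 pos [ 0.5409 -0.1345  0.1166] F [-0.18 -0.72  0.48] w -0.0034534187698760646
stand mm [   0.8 -100.2  116.6] Rstand
 [[-0.001 -1.    -0.   ]
 [-1.     0.001 -0.   ]
 [ 0.     0.    -1.   ]]
to go mm/120: [-0.002  0.007  0.08 ]
```

Call:
apply_moves:
  moves: "1 0 0 0.06 0 0 0; 1 0 0 0.02 0 0 0; 1 0 0 0.01 0 0 0; 1 0 0 0 0 0 0; 1 0 0 0 0 0 0; 1 0 0 0 0 0 0"

```text
t: 4.72
eef_pos: [0.5414, -0.1344, 0.1059]
tool_rot: [-0.0, 0.727, -0.687, 0.001]
contact_force: [-0.2, 0.5, 4.4]
gripper_width: -0.005
```

```bash
python3 rel.py 0 -100 107;python3 rel.py 0 -100 107|grep F
```

```text
t 4.7167 pos [ 0.5414 -0.1344  0.1059] F [-0.15  0.55  4.38] w -0.005293526687429547
stand mm [   1.3 -100.2  105.9] Rstand
 [[-0.001 -1.     0.001]
 [-1.     0.001 -0.   ]
 [ 0.    -0.001 -1.   ]]
to go mm/120: [-0.002  0.01  -0.009]
t 4.7167 pos [ 0.5414 -0.1344  0.1059] F [-0.15  0.55  4.38] w -0.005293526687429547
```

Call:
apply_moves:
  moves: "1 0 0 0.012 0 0 0; 1 -0.025 0 0 0 0 0; 1 -0.025 0 0 0 0 0; 1 -0.025 0 0 0 0 0; 1 -0.025 0 0 0 0 0; 1 -0.025 0 0 0 0 0; 1 -0.025 0 0 0 0 0; 1 -0.025 0 0 0 0 0; 1 0 0 0 0 0 0"

```text
t: 5.47
eef_pos: [0.5402, -0.1124, 0.1044]
tool_rot: [-0.0, 0.727, -0.687, 0.0]
contact_force: [0.5, 0.7, 5.1]
gripper_width: -0.003
```

```bash
python3 rel.py 0 -100 107; python3 - <<'E'
from h import *
p=imaging.read_camera("top"); crop(p,"t3",(225,195,385,305),5)
q=imaging.read_camera("side"); crop(q,"s3",(260,130,390,240),6)
E
```

```text
t 5.4667 pos [ 0.5402 -0.1124  0.1044] F [0.48 0.71 5.1 ] w -0.003075813355435833
stand mm [  1.3 -78.2 104.4] Rstand
 [[ 0.    -1.     0.001]
 [-1.    -0.     0.   ]
 [-0.    -0.001 -1.   ]]
to go mm/120: [ 0.182  0.011 -0.022]
```

View pics/t3.png

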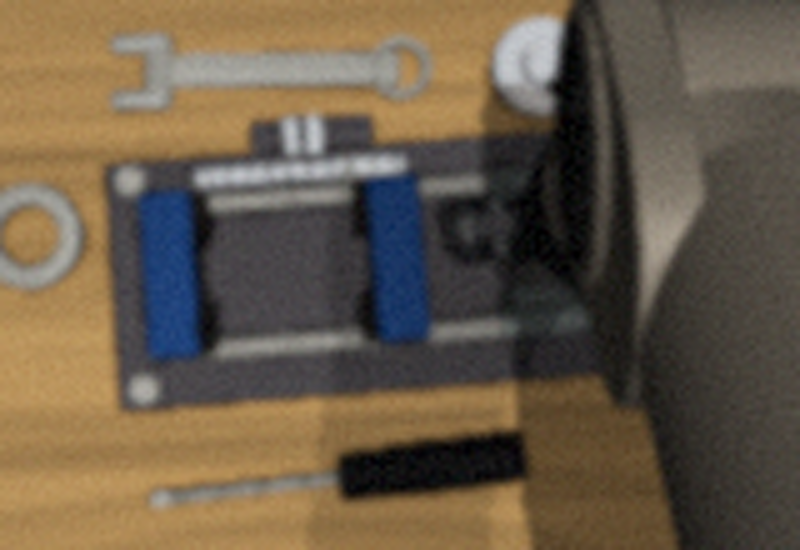

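View pics/s3.png

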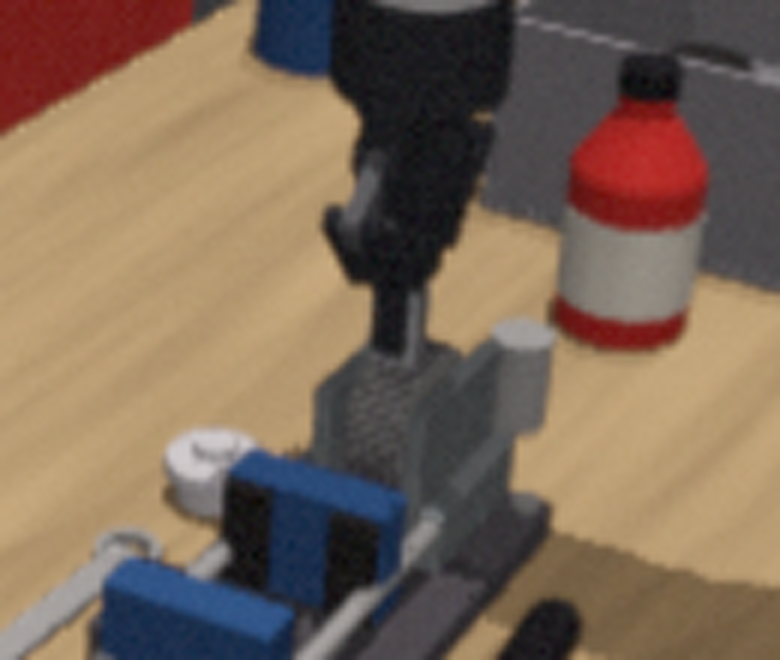

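Call:
apply_moves:
  moves: "1 0 0 -0.1 0 0 0; 1 0.17 0 0 0 0 0; 1 0.05 0 0 0 0 0; 1 0 0 0.1 0 0 0; 1 -0.03 0 0 0 0 0; 1 -0.03 0 0 0 0 0; 1 -0.03 0 0 0 0 0; 1 -0.03 0 0 0 0 0; 1 -0.03 0 0 0 0 0; 1 -0.03 0 0 0 0 0; 1 -0.03 0 0 0 0 0; 1 -0.03 0 0 0 0 0"

```text
t: 6.57
eef_pos: [0.5396, -0.1091, 0.1039]
tool_rot: [-0.0, 0.727, -0.687, -0.0]
contact_force: [0.4, 0.4, 4.8]
gripper_width: -0.0
```

```bash
cat > jaw.py <<'E'
from h import *
# jaw displacement from blue mask + template vs first image
v=np.load("pose.npy")
ims=[imaging.read_camera("top") for _ in range(3)]
p=ims[0];I=np.mean([i["image"].astype(float) for i in ims],0)
ref=cv2.imread("pics/top0.png")[:,:,::-1].astype(float)
def blue(A):
    return np.clip(A[:,:,2]-A[:,:,0]-15,0,None)
def cent(A,l,r):
    B=blue(A)[230:268,l:r];B=B*(B>15)
    return (B.sum(0)*np.arange(l,r)).sum()/B.sum(), (B.sum(1)*np.arange(230,268)).sum()/B.sum()
print("fixed",cent(ref,248,270),cent(I,248,270))
a=cent(ref,275,318);b=cent(I,275,318)
A=back(p,[a,b],.084);u=np.array([-np.sin(v[2]),np.cos(v[2]),0])
print("moving",a,b,"d mm",round(1000*float((A[1]-A[0])@u),2))
np.save("last.npy",I)
E
python3 jaw.py; python3 rel.py 0 -100 107
```

```text
fixed (np.float64(258.5091461919474), np.float64(249.7632288754843)) (np.float64(258.51578404844736), np.float64(249.7749574081233))
moving (np.float64(305.9297862845242), np.float64(246.26518569940993)) (np.float64(301.64226457399104), np.float64(246.65351270553066)) d mm 9.63
t 6.7167 pos [ 0.5395 -0.1086  0.1038] F [-0.18  2.53  5.26] w -0.00037172161997463705
stand mm [  0.9 -74.4 103.8] Rstand
 [[ 0.001 -1.    -0.   ]
 [-1.    -0.001  0.002]
 [-0.002  0.    -1.   ]]
to go mm/120: [ 0.214  0.008 -0.027]
```

Call:
apply_moves:
  moves: "1 0 0 -0.1 0 0 0; 1 0.2 0 0 0 0 0; 1 0.05 0 0 0 0 0; 1 0 0 0.1 0 0 0; 1 -0.03 0 0 0 0 0; 1 -0.03 0 0 0 0 0; 1 -0.03 0 0 0 0 0; 1 -0.03 0 0 0 0 0; 1 -0.03 0 0 0 0 0; 1 -0.03 0 0 0 0 0; 1 -0.03 0 0 0 0 0; 1 -0.03 0 0 0 0 0"

```text
t: 7.72
eef_pos: [0.5395, -0.1102, 0.1039]
tool_rot: [-0.0, 0.727, -0.687, -0.0]
contact_force: [0.5, -0.4, 4.7]
gripper_width: -0.001
```

```bash
python3 jaw.py; python3 rel.py 0 -100 107; python3 - <<'E'
from h import *
c=np.load("last.npy")[214:240,255:325][:,:,::-1]
c=np.clip(c*1.3,0,255).astype(np.uint8)
cv2.imwrite("pics/tz4.png",cv2.resize(c,None,fx=11,fy=11,interpolation=cv2.INTER_CUBIC))
E
```

```text
fixed (np.float64(258.5091461919474), np.float64(249.7632288754843)) (np.float64(258.5125622388828), np.float64(249.75044354146388))
moving (np.float64(305.9297862845242), np.float64(246.26518569940993)) (np.float64(299.10653112898416), np.float64(246.94922922252016)) d mm 15.33
t 7.8667 pos [ 0.5395 -0.1095  0.1038] F [-0.79  2.39  5.05] w 0.0012462926245642141
stand mm [  0.8 -75.3 103.8] Rstand
 [[ 0.002 -1.    -0.001]
 [-1.    -0.002  0.002]
 [-0.002  0.001 -1.   ]]
to go mm/120: [ 0.206  0.007 -0.027]
```

View pics/tz4.png

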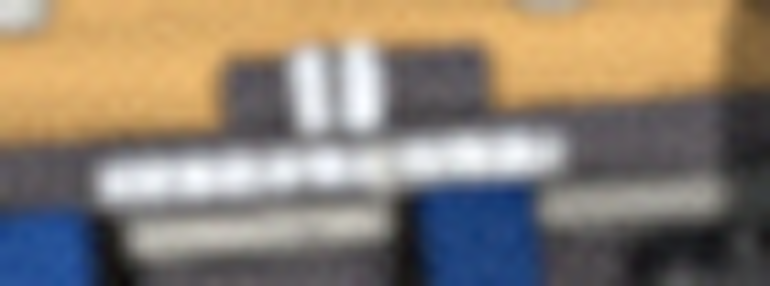

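```bash
cat > ptr.py <<'E'
from h import *
v=np.load("pose.npy")
I=np.load("last.npy");p=imaging.read_camera("top")
# sample along the stand's y on strip: yellowness & brightness profiles at stand x=45..53, z=34
ys=np.arange(0,60,1.)
for x in (47,50,52):
    W=world(v,np.c_[np.full_like(ys,x),ys,np.full_like(ys,34)]/1000);uv=proj(p,W).astype(np.float32)
    g=lambda ch:cv2.remap(ch.astype(np.float32),uv[:,0].reshape(1,-1),uv[:,1].reshape(1,-1),cv2.INTER_CUBIC)[0]
    Y=(I[:,:,0]+I[:,:,1])/2-I[:,:,2]
    y=g(Y);print("x",x,"yellow",np.round(y).astype(int).tolist()); print("  R",np.round(g(I[:,:,0])).astype(int).tolist())
for x in (57,60,63,66,69):
    W=world(v,np.c_[np.full_like(ys,x),ys,np.full_like(ys,34)]/1000);uv=proj(p,W).astype(np.float32)
    r=cv2.remap(I.mean(2).astype(np.float32),uv[:,0].reshape(1,-1),uv[:,1].reshape(1,-1),cv2.INTER_CUBIC)[0]
    print("tab",x,np.round(r).astype(int).tolist())
E
python3 ptr.py
```

```text
x 47 yellow [-4, -4, -3, -3, -2, -2, -3, -3, -3, -3, -2, -3, -3, -2, -1, -2, -2, -3, -3, -3, -3, -3, -2, -1, 0, 1, 2, 3, 4, 3, 2, -1, -3, -3, -4, -5, -5, -5, -6, -6, -7, -7, -6, -4, -4, -5, -5, -4, -4, -4, -4, -5, -5, -5, -5, -5, -5, -5, -5, -5]
  R [185, 183, 180, 176, 172, 172, 175, 180, 184, 184, 182, 178, 173, 170, 169, 169, 172, 175, 178, 178, 178, 176, 171, 165, 160, 155, 153, 156, 163, 169, 173, 174, 172, 169, 166, 163, 162, 167, 174, 179, 181, 179, 173, 166, 160, 157, 159, 165, 173, 177, 177, 174, 169, 165, 163, 164, 167, 171, 176, 179]
x 50 yellow [-6, -6, -6, -5, -5, -4, -4, -4, -4, -4, -4, -3, -3, -4, -5, -5, -4, -4, -5, -5, -4, -3, -2, -2, -2, -1, 0, 2, 3, 4, 2, 0, -2, -3, -4, -3, -3, -4, -6, -7, -7, -7, -5, -4, -3, -3, -3, -3, -4, -4, -5, -5, -5, -5, -4, -4, -4, -5, -5, -5]
  R [170, 166, 163, 160, 159, 160, 165, 170, 175, 177, 177, 176, 174, 169, 165, 162, 163, 165, 169, 171, 172, 170, 165, 159, 152, 148, 147, 148, 152, 156, 157, 157, 155, 152, 149, 148, 152, 160, 169, 174, 174, 173, 172, 169, 164, 159, 159, 162, 166, 170, 171, 167, 160, 155, 154, 156, 161, 166, 172, 17
[... 1208 characters left out ...]
, 129, 156, 173, 187, 194, 192, 183, 171, 153, 135, 126, 130, 145, 162, 176, 183, 182, 170, 149, 128, 101, 86, 76, 68, 68, 68, 70, 72, 73, 73, 73, 73, 75]
tab 66 [122, 113, 103, 94, 84, 79, 74, 71, 70, 70, 72, 71, 70, 69, 68, 69, 69, 70, 70, 69, 69, 68, 68, 73, 78, 92, 110, 132, 156, 173, 186, 191, 187, 178, 166, 146, 129, 121, 128, 144, 162, 176, 182, 181, 168, 151, 132, 108, 92, 77, 70, 69, 68, 70, 71, 71, 70, 69, 67, 70]
tab 69 [126, 118, 110, 99, 89, 81, 72, 67, 64, 65, 69, 70, 69, 68, 66, 65, 65, 66, 67, 68, 69, 67, 66, 69, 73, 89, 105, 127, 150, 166, 181, 186, 183, 176, 162, 144, 128, 121, 126, 141, 161, 177, 186, 184, 171, 157, 136, 112, 92, 74, 67, 64, 64, 66, 67, 65, 66, 67, 71, 75]
```

Call:
apply_moves:
  moves: "1 0 0 -0.1 0 0 0; 1 0.2 0 0 0 0 0; 1 0.05 0 0 0 0 0; 1 0 0 0.1 0 0 0; 1 -0.03 0 0 0 0 0; 1 -0.03 0 0 0 0 0; 1 -0.03 0 0 0 0 0; 1 -0.03 0 0 0 0 0; 1 -0.03 0 0 0 0 0; 1 -0.03 0 0 0 0 0; 1 -0.03 0 0 0 0 0; 1 -0.03 0 0 0 0 0"

```text
t: 8.92
eef_pos: [0.5396, -0.1114, 0.104]
tool_rot: [-0.0, 0.727, -0.687, -0.0]
contact_force: [0.3, -0.7, 4.4]
gripper_width: 0.0
```

```bash
python3 jaw.py; python3 rel.py 0 -100 107; python3 ptr.py | grep -A1 x; python3 - <<'E'
from h import *
c=np.load("last.npy")[214:240,255:325][:,:,::-1]
c=np.clip(c*1.3,0,255).astype(np.uint8)
cv2.imwrite("pics/tz5.png",cv2.resize(c,None,fx=11,fy=11,interpolation=cv2.INTER_CUBIC))
E
```

```text
fixed (np.float64(258.5091461919474), np.float64(249.7632288754843)) (np.float64(258.5190900663196), np.float64(249.77686657633882))
moving (np.float64(305.9297862845242), np.float64(246.26518569940993)) (np.float64(296.36126062322944), np.float64(246.90154036827198)) d mm 21.44
t 9.0667 pos [ 0.5396 -0.1105  0.1039] F [-0.2   2.43  4.8 ] w 0.002327607181411916
stand mm [  0.9 -76.2 103.9] Rstand
 [[ 0.002 -1.    -0.001]
 [-1.    -0.002  0.002]
 [-0.002  0.001 -1.   ]]
to go mm/120: [ 0.198  0.007 -0.026]
x 47 yellow [-7, -5, -3, -1, -1, -2, -2, -2, -2, -3, -3, -3, -2, -3, -3, -3, -2, -2, -1, -2, -2, -2, -3, -4, -4, -4, -3, -3, -5, -6, -5, -3, 0, 3, 3, 1, -2, -4, -5, -6, -6, -6, -7, -8, -6, -4, -3, -4, -5, -6, -5, -5, -5, -4, -4, -5, -5, -5, -5, -5]
  R [189, 186, 180, 174, 171, 172, 177, 182, 185, 184, 181, 178, 175, 171, 170, 170, 172, 175, 179, 181, 180, 177, 173, 169, 167, 167, 169, 173, 179, 182, 182, 179, 176, 172, 170, 169, 171, 176, 181, 183, 183, 179, 173, 164, 159, 157, 160, 166, 174, 177, 177, 174, 169, 165, 164, 165, 169, 173, 178, 181]
x 50 yellow [-5, -5, -5, -4, -3, -2
[... 371 characters left out ...]
, 163, 159, 154, 153, 155, 159, 164, 168, 173, 176, 176, 172, 168, 163, 161, 161, 165, 168, 170, 169, 166, 162, 158, 154, 154, 160, 167, 173, 175]
x 52 yellow [-4, -5, -5, -5, -3, -2, -2, -2, -2, -2, -3, -3, -3, -2, -2, -3, -4, -4, -3, -2, -3, -4, -5, -4, -4, -3, -3, -4, -5, -5, -3, -1, -1, 0, 1, 1, 1, -1, -2, -3, -4, -4, -4, -4, -4, -3, -3, -2, -3, -4, -5, -5, -4, -3, -2, -2, -3, -4, -3, -3]
  R [138, 135, 132, 128, 127, 129, 134, 140, 145, 146, 146, 146, 144, 139, 135, 132, 133, 133, 135, 135, 135, 134, 132, 129, 126, 124, 123, 124, 128, 129, 129, 128, 125, 123, 122, 123, 127, 133, 139, 143, 142, 142, 142, 139, 136, 133, 132, 133, 134, 136, 135, 133, 130, 127, 125, 126, 129, 135, 138, 141]
```

View pics/tz5.png

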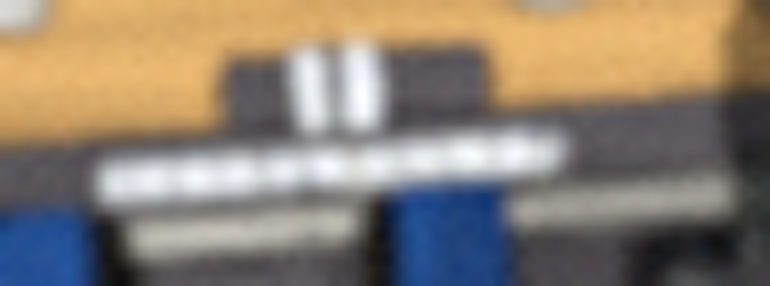

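Call:
apply_moves:
  moves: "1 0 0 -0.1 0 0 0; 1 0.15 0 0 0 0 0; 1 0.06 0 0 0 0 0; 1 0 0 0 0 0 0"

```text
t: 9.45
eef_pos: [0.5406, -0.1404, 0.1159]
tool_rot: [0.001, 0.726, -0.688, 0.0]
contact_force: [-0.1, -0.3, -0.5]
gripper_width: -0.002
```

```bash
cp pics/top0.png ref0.png; cat > ptr2.py <<'E'
from h import *
import sys
v=np.load("pose.npy")
fr=[imaging.read_camera("top") for _ in range(12)];p=fr[0]
I=np.mean([f["image"].astype(float) for f in fr],0);np.save(sys.argv[1],I)
ref=cv2.imread("ref0.png")[:,:,::-1].astype(float)
ys=np.arange(0,56,.5);xs=np.arange(44,54,1.)
X,Yg=np.meshgrid(xs,ys,indexing="ij")
W=world(v,np.c_[X.ravel(),Yg.ravel(),np.full(X.size,34)]/1000);uv=proj(p,W).astype(np.float32)
def g(ch):return cv2.remap(ch.astype(np.float32),uv[:,0].reshape(X.shape),uv[:,1].reshape(X.shape),cv2.INTER_CUBIC)
yel=lambda A:(A[:,:,0]+A[:,:,1])/2-A[:,:,2]
a=g(yel(I));b=g(yel(ref));c=g(I.mean(2)-ref.mean(2))
for x0,x1 in((0,4),(4,7),(7,10)):
    d=(a[x0:x1]).mean(0)
    print("x",xs[x0],"yel",np.round(d[40:96:2],1).tolist())
    w=np.clip(d-np.median(d)-1.5,0,None)*((ys>20)&(ys<46));print("  centroid y",round((w*ys).sum()/w.sum(),2), " bright diff",np.round(c[x0:x1].mean(0)[40:96:2]).astype(int).tolist())
# dark line on the tab
for x in range(57,71,2):
    yy=np.arange(32,43,.25);W=world(v,np.c_[np.full_like(yy,x),yy,np.full_like(yy,34)]/1000);u=proj(p,W).astype(np.float32)
    r=cv2.remap(I.mean(2).astype(np.float32),u[:,:1],u[:,1:],cv2.INTER_CUBIC)[:,0]
    w=np.clip(165-r,0,None)*(abs(yy-37.3)<3.5) if False else np.clip(r.min()+25-r,0,None)
    print("line",x,round((w*yy).sum()/w.sum(),2),end="; ")
c=np.clip(I[214:240,255:325][:,:,::-1]*1.3,0,255).astype(np.uint8)
cv2.imwrite(sys.argv[2],cv2.resize(c,None,fx=11,fy=11,interpolation=cv2.INTER_CUBIC))
E
python3 ptr2.py I6.npy pics/tz6.png; python3 jaw.py
```

```text
x 44.0 yel [-8.0, -8.100000381469727, -7.900000095367432, -7.5, -7.0, -6.300000190734863, -5.699999809265137, -4.800000190734863, -4.5, -3.700000047683716, -2.4000000953674316, -1.100000023841858, 0.6000000238418579, 1.899999976158142, 2.200000047683716, 1.2000000476837158, -0.5, -2.200000047683716, -3.299999952316284, -4.5, -5.099999904632568, -5.199999809265137, -4.800000190734863, -4.099999904632568, -3.700000047683716, -3.700000047683716, -3.9000000953674316, -4.400000095367432]
  centroid y 33.65  bright diff [15, 16, 16, 15, 14, 14, 15, 16, 16, 17, 16, 15, 14, 15, 17, 21, 23, 23, 21, 19, 17, 16, 16, 16, 15, 13, 12, 13]
x 48.0 yel [-4.900000095367432, -4.900000095367432, -4.699999809265137, -4.300000190734863, -4.199999809265137, -4.599999904632568, -4.900000095367432, -5.0, -4.900000095367432, -4.199999809265137, -3.299999952316284, -2.0, -0.30000001192092896, 0.8999999761581421, 1.2999999523162842, 0.800000011920929, -0.699999988079071, -2.299999952316284, -3.799999952316284, -5.099999904632568, -5.599999904632568, -5.800000190734863, -5.5, -5.099999904632568, -4.8000001907348
[... 591 characters left out ...]
674316, -4.199999809265137, -4.400000095367432, -4.199999809265137, -3.9000000953674316, -3.5999999046325684, -3.4000000953674316, -3.4000000953674316, -3.5999999046325684]
  centroid y 33.97  bright diff [16, 17, 16, 14, 13, 13, 12, 13, 13, 12, 11, 10, 11, 13, 15, 17, 19, 19, 17, 16, 15, 15, 16, 17, 16, 16, 17, 17]
line 57 37.43; line 59 37.27; line 61 37.21; line 63 37.17; line 65 37.06; line 67 36.98; line 69 36.94; fixed (np.float64(258.5091461919474), np.float64(249.7632288754843)) (np.float64(258.5130477876107), np.float64(249.73540530973452))
moving (np.float64(305.9297862845242), np.float64(246.26518569940993)) (np.float64(296.639339599835), np.float64(247.02588131568092)) d mm 20.84
```

View pics/tz6.png

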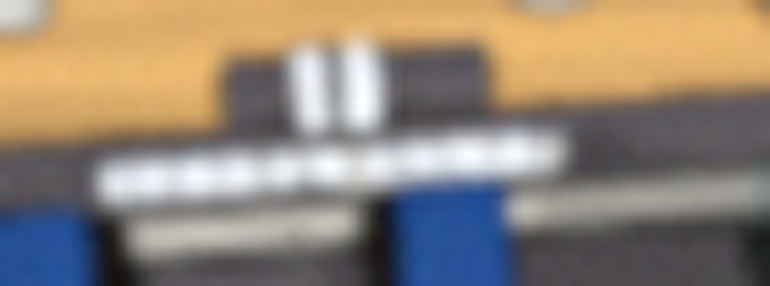

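Call:
apply_moves:
  moves: "1 -0.05 0 0 0 0 0; 1 0 0 0.05 0 0 0; 1 0 0 0.05 0 0 0; 1 -0.025 0 0 0 0 0; 1 -0.025 0 0 0 0 0; 1 -0.025 0 0 0 0 0; 1 -0.025 0 0 0 0 0; 1 -0.025 0 0 0 0 0; 1 0 0 0 0 0 0; 1 0 0 -0.1 0 0 0; 1 0 0 -0.1 0 0 0; 1 0 0 0 0 0 0"

```text
t: 11.2
eef_pos: [0.5414, -0.1176, 0.1304]
tool_rot: [-0.001, 0.727, -0.687, 0.001]
contact_force: [0.1, 0.5, 0.2]
gripper_width: 0.0
```

```bash
python3 ptr2.py I7.npy pics/tz7.png | grep -E "cent|line"; python3 jaw.py;python3 rel.py 0 -100 107
```

```text
centroid y 36.34  bright diff [13, 13, 13, 13, 12, 12, 12, 13, 14, 17, 19, 19, 19, 18, 15, 12, 9, 9, 10, 11, 12, 13, 14, 15, 15, 15, 14, 13]
  centroid y 36.47  bright diff [14, 13, 14, 17, 19, 18, 16, 16, 17, 18, 19, 18, 16, 13, 9, 5, 3, 3, 5, 9, 13, 16, 15, 15, 16, 18, 19, 20]
  centroid y 36.61  bright diff [15, 15, 14, 13, 13, 13, 13, 14, 14, 14, 13, 12, 11, 9, 6, 4, 4, 4, 6, 8, 10, 13, 15, 16, 16, 16, 16, 16]
line 57 37.42; line 59 37.26; line 61 37.19; line 63 37.13; line 65 37.0; line 67 36.92; line 69 36.93; 
fixed (np.float64(258.5091461919474), np.float64(249.7632288754843)) (np.float64(258.51945109439123), np.float64(249.74347355221153))
moving (np.float64(305.9297862845242), np.float64(246.26518569940993)) (np.float64(295.1954794655461), np.float64(246.8999868684547)) d mm 24.03
t 11.95 pos [ 0.54   -0.1174  0.1278] F [ 0.09 -0.42 -0.94] w 0.0027062392910728963
stand mm [  0.8 -83.2 127.8] Rstand
 [[-0.001 -1.    -0.   ]
 [-1.     0.001 -0.   ]
 [ 0.     0.    -1.   ]]
to go mm/120: [0.14  0.007 0.173]
```

View pics/tz7.png

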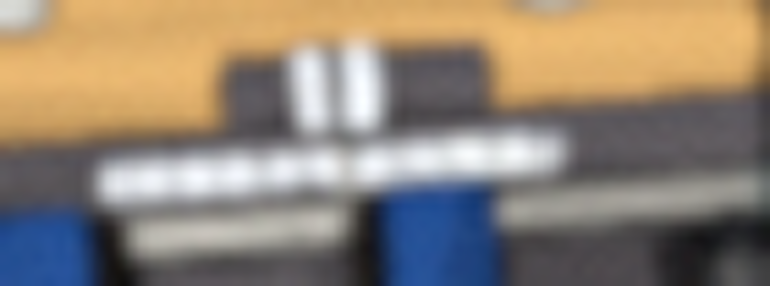

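Call:
apply_moves:
  moves: "1 0 0 -0.2 0 0 0; 1 0 0 -0.2 0 0 0; 1 0.15 0 -0.1 0 0 0; 1 0.15 0 0 0 0 0; 1 0 0 0 0 0 0; 1 0 0 0 0 0 0; 1 0 0 0 0 0 0"

```text
t: 12.53
eef_pos: [0.5417, -0.1527, 0.1875]
tool_rot: [0.0, 0.727, -0.687, -0.0]
contact_force: [-0.4, 0.2, 0.0]
gripper_width: -0.003
```

```bash
python3 ptr2.py I8.npy pics/tz8.png | grep -E "cent|line"; python3 jaw.py;python3 rel.py 0 -100 107; python3 - <<'E'
from h import *
p=imaging.read_camera("top"); cv2.imwrite("pics/top8.png",p["image"][:,:,::-1])
print([(np.round(r["location"],1),r["score"]) for n in("pointer","gauge_tab") for r in nets.spot_point(p,n)])
E
```

```text
centroid y 36.58  bright diff [14, 15, 15, 14, 13, 13, 13, 14, 15, 18, 20, 22, 21, 19, 15, 12, 10, 10, 11, 13, 14, 16, 16, 16, 15, 15, 15, 15]
  centroid y 36.36  bright diff [15, 14, 15, 18, 19, 19, 18, 18, 19, 20, 21, 20, 17, 14, 9, 5, 3, 4, 8, 12, 15, 17, 17, 16, 17, 19, 20, 21]
  centroid y 36.55  bright diff [17, 17, 16, 15, 14, 14, 15, 15, 15, 14, 14, 14, 12, 10, 6, 5, 5, 6, 8, 10, 11, 14, 15, 16, 17, 17, 17, 17]
line 57 37.44; line 59 37.23; line 61 37.17; line 63 37.16; line 65 37.07; line 67 36.97; line 69 36.93; 
fixed (np.float64(258.5091461919474), np.float64(249.7632288754843)) (np.float64(258.527104992171), np.float64(249.75111086033482))
moving (np.float64(305.9297862845242), np.float64(246.26518569940993)) (np.float64(295.53016166939676), np.float64(247.08258671034824)) d mm 23.32
t 13.2833 pos [ 0.542  -0.1534  0.1879] F [ 0.16 -0.51 -0.22] w 8.597733418924018e-06
stand mm [   0.8 -119.2  187.9] Rstand
 [[-0.001 -1.     0.   ]
 [-1.     0.001 -0.   ]
 [ 0.    -0.    -1.   ]]
to go mm/120: [-0.16   0.007  0.674]
[(array([285.9, 228. ]), 0.83)]
```

View pics/top8.png

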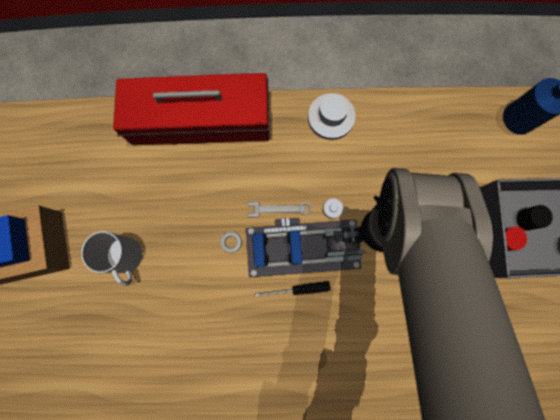

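View pics/tz8.png

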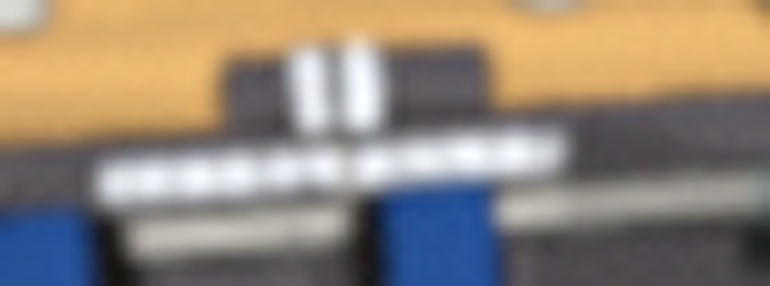

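Call:
apply_moves:
  moves: "1 -0.12 0 0.2 0 0 0; 1 -0.1 0 0.2 0 0 0; 1 0 0 0.15 0 0 0; 1 0 0 0.05 0 0 0; 1 0 0 0 0 0 0; 1 0 0 0 0 0 0"

```text
t: 13.93
eef_pos: [0.5408, -0.1276, 0.1163]
tool_rot: [0.0, 0.726, -0.687, 0.0]
contact_force: [-0.2, 0.3, -0.4]
gripper_width: 0.003
```

```bash
python3 rel.py 0 -92 104
```

```text
t 13.9333 pos [ 0.5408 -0.1276  0.1163] F [-0.22  0.34 -0.38] w 0.0026441990125678316
stand mm [  1.1 -93.4 116.3] Rstand
 [[-0.001 -1.     0.   ]
 [-1.     0.001 -0.   ]
 [ 0.    -0.    -1.   ]]
to go mm/120: [-0.011  0.009  0.103]
```

Call:
apply_moves:
  moves: "1 0 0 0.06 0 0 0; 1 0 0 0.04 0 0 0; 1 0 0 0 0 0 0; 1 -0.015 0 0 0 0 0; 1 -0.015 0 0 0 0 0; 1 0 0 0 0 0 0; 1 0 0 0 0 0 0; 1 0 0 -0.1 0 0 0; 1 0 0 -0.2 0 0 0; 1 0 0 -0.2 0 0 0; 1 0.15 0 -0.1 0 0 0; 1 0.15 0 0 0 0 0"

```text
t: 14.93
eef_pos: [0.5443, -0.1589, 0.1801]
tool_rot: [-0.002, 0.728, -0.686, 0.002]
contact_force: [-0.2, -0.6, -0.7]
gripper_width: -0.002
```

Call:
apply_moves:
  moves: "1 0 0 0 0 0 0; 1 0 0 0 0 0 0; 1 0 0 0 0 0 0"

```text
t: 15.18
eef_pos: [0.5419, -0.1587, 0.1759]
tool_rot: [-0.0, 0.727, -0.687, -0.0]
contact_force: [-0.2, 0.7, 0.6]
gripper_width: 0.0
```

```bash
python3 ptr2.py I9.npy pics/tz9.png | grep -E "cent|line"; python3 jaw.py;python3 rel.py 0 -100 107
```

```text
centroid y 37.43  bright diff [13, 14, 15, 13, 12, 12, 13, 14, 16, 19, 20, 21, 19, 16, 11, 7, 4, 3, 5, 8, 11, 14, 16, 15, 15, 14, 13, 14]
  centroid y 36.57  bright diff [15, 15, 15, 18, 19, 18, 17, 17, 18, 19, 20, 20, 18, 14, 9, 3, 0, 0, 2, 7, 12, 16, 16, 15, 17, 19, 20, 20]
  centroid y 36.86  bright diff [17, 17, 16, 14, 13, 13, 14, 15, 16, 16, 15, 14, 12, 10, 7, 6, 5, 5, 6, 8, 10, 13, 16, 17, 18, 18, 18, 18]
line 57 37.38; line 59 37.29; line 61 37.19; line 63 37.12; line 65 37.07; line 67 37.01; line 69 36.91; 
fixed (np.float64(258.5091461919474), np.float64(249.7632288754843)) (np.float64(258.52609629901895), np.float64(249.7518589725466))
moving (np.float64(305.9297862845242), np.float64(246.26518569940993)) (np.float64(295.2011867235305), np.float64(247.07134604686985)) d mm 24.05
t 15.9333 pos [ 0.5423 -0.1594  0.1759] F [-0.46 -0.65 -0.78] w 0.0021737324784848622
stand mm [   0.8 -125.2  175.9] Rstand
 [[-0.001 -1.     0.   ]
 [-1.     0.001 -0.   ]
 [ 0.    -0.    -1.   ]]
to go mm/120: [-0.21   0.007  0.574]
```

View pics/tz9.png

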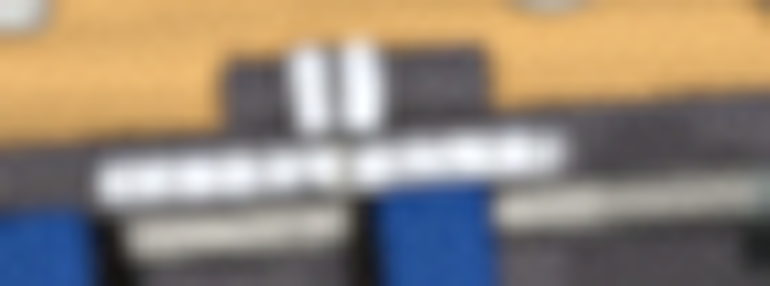

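The pointer (about 344, 155) now lines up with the dark line (midline 337, 90, running to about 344 at the strip). They agree to within about 0.5 mm, so I'm handing in.

```bash
python3 -c "
from station import bot
print(bot.hand_in())"
```

```text
the job is handed in; nothing more can be done
None
```

I closed the jaw gap by rolling the thumbwheel with the shut fingertips: four long strokes, one shorter stroke and a final small nudge, pressing with about 5 N. I then lifted the finger clear and handed the job in at about 16 s. The hand-in call returned no verdict.

**Alignment:** in the last top-camera check the pointer was at y ≈ 36.6–37.4 mm and the gauge line at ≈ 37.0–37.4 mm, so they line up to within about 0.5 mm. The three pointer readings disagree by about 0.9 mm, because the pointer shows only faintly against the white scale.

**Jaw travel:** the jaw's blue top gave about 24 mm from the start. That reading was affected by shading and by pressing on the wheel, varying by about 0.7 mm, so I judged the alignment by the pointer and line instead.

**Other checks:**
- The wheel released with no contact force beyond sensor noise, and the fingertip was about 70 mm above it at hand-in.
- The last full top view, taken before the final nudge, showed the fork cap, bearing, spanner, screwdriver and jug where they started.
- The arm hid the oil bottle and socket in that view, so I did not check those two at the end. The tool's path passed well above the socket and to one side of the bottle.

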